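# Loosen the wheel nut of unknown thread

## Robot

A 6-joint arm with a two-finger parallel gripper is mounted at the origin on a cart in front of the work surface, level with it; the furniture and walls round the work are solid. World frame = base frame: x ahead of the robot, y to its left, z up, the work surface at z = 0. Lengths are in m, angles in rad, forces in N, time in s.
With the tool pointing down it reaches from about 0.225 to 0.875 m from the base axis. Payload 3.4 kg.
Tool frame: the origin (TCP) lies between the finger pads; the fingertips stand 19 mm ahead of it and the grasp point (between the pads) is the TCP; z points along the fingers, y is the line along which they close (so a half turn about z gives the same grasp; the last joint's range is limited). The gripper opens to 85 mm and grips with 20 to 120 N. Pads are 22 mm wide; open, the fingers measure 114 mm over their backs; the gripper's body (76 mm by 85 mm) begins 54 mm behind the grasp point. The pads swing forward as they close: fully open they stand 13 mm farther back than shut.
Start: joints at [-1.381, 0.276, 1.505, -0, 1.361, -0.121], TCP at [0.176, -0.547, 0.25] pointing down, gripper open.
Joint ranges: [-2.89, 2.89], [-0.75, 2.08], [0.22, 2.7], [-1.18, 4.32], [0.11, 2.71], [-2.7, 2.7]. Speed limits (rad/s): [2.57, 2.57, 3.14, 3.14, 3.14, 3.14].

## Interface

Orientations are given as a unit quaternion [w, x, y, z].
In Python, from rig import get_state, imaging, ticket gives the robot as it stands. The module is installed in compiled form; this text tells all that it offers.
- The arm moves only by the shell command python3 -m inch 'ROWS' [FORCE]. ROWS is JSON, a list of rows, each an object with "claw": the opening, from -1 (shut) to 1 (fully open); "travel": the shift along the world's x, y, z in units of 200 mm (1.0 is 200 mm), a list of three; "turn": the turn about the world's z in units of 180 degrees (1.0 is 180 degrees). A call has 1 to 5 rows; each row is the pose to reach, as a shift and turn from the pose commanded when the call began, turning the shorter way round; what a row does not reach only later rows make up. A row lasts 1/10 s, in which the tool goes at most 50 mm and 8.59 degrees, less where a joint would pass 70% of its speed; a pose out of reach is approached as far as the arm can. A call with a number of a shift or a turn outside -1 to 1 is refused whole. A call with a gripper value outside its range is refused whole. The fingers move at their own pace and stop on an object; FORCE is the grip in N (left out, the last holds). Time passes only in rows, so rows that repeat a pose let the fingers close. It gives the time, the measured TCP pose, the force, the opening and the grip force at its end, in the units of the state.
- get_state(): the state, without advancing time (a new reading comes with each control period).
- imaging.get_image(name): name is "side" or "top"; returns the picture (384x512x3 uint8, red, green, blue); there is no depth.
- imaging.camera_params(name): a dict with "camera_matrix" (3x3 intrinsics, pixels), "k1" (the pictures are not rectified: a ray, as slopes to the right and down, at radius r is drawn at 1 + k1 r^2 times it, then the intrinsics apply), "cam_to_world" (4x4, takes a point from camera to world coordinates). Camera axes: x right, y down, z forward; pixel columns grow to the right and rows downward; lengths in m; the calibration is good to about 2 mm. A picture is of the moment at which its call begins. camera_params takes no time and is no camera call.
- ticket.sign_off(): hands the job in; it is judged then, once.
The state is a dict: "clock": time; "qpos": joint angles; "qd": joint speeds; "effort": joint torques, N m; "position": TCP position; "ee_rot": TCP orientation; "contact_force": force on the tool from outside, world axes, zero at the start; "moment": the same for the moment, N m; "width": finger opening in m; "gripper_force": force on a finger pad.
Only numpy, scipy, OpenCV 4.12 (cv2) and the standard library are available. Lean on these libraries where they do the work, as an engineer would, in place of code of your own. Each camera call takes 0.05 s, during which the arm holds its last target. There are 200 camera calls.

## Task

New bearings are to go into the model wheel that has the yellow bearing carton beside its stand: loosen that wheel's orange wing nut by about a quarter turn and let go of it. One of the two stands has a left-hand thread and nobody remembers which, so try the nut and feel which way it gives. Leave the nut of the other stand alone, and do not push the carton away.

Things in the scene. Friction and masses are not known exactly. Their poses are not given: they have to be found in the camera images.
- nut_a_grip (a point): orange wing nut a: upright bar 46 mm long (x axis), 12 thick (y), 67 to 93 mm above the table; point on the axle, 84 mm above the table. Below it a thin neck and a washer 28 mm wide; it clamps a black wheel (70 mm wide, top 55 mm above the table) on an upright axle (its end stands to 98 mm) with a round grey foot 84 mm wide, fixed to the table
- nut_a (a joint): how far nut a is loosened, rad: near 0 = tight as found, grows as it loosens whichever way the thread runs, stop at 2.4. Loosening may be clockwise or anticlockwise and cannot be seen; that way it turns with about 0.1 N m friction and stays where left, the other way it is stuck solid
- nut_b_grip (a point): orange wing nut b: upright bar 46 mm long (x axis), 12 thick (y), 67 to 93 mm above the table; point on the axle, 84 mm above the table. Below it a thin neck and a washer 28 mm wide; it clamps a black wheel (70 mm wide, top 55 mm above the table) on an upright axle (its end stands to 98 mm) with a round grey foot 84 mm wide, fixed to the table
- nut_b (a joint): how far nut b is loosened, rad: near 0 = tight as found, grows as it loosens whichever way the thread runs, stop at 2.4. Loosening may be clockwise or anticlockwise and cannot be seen; that way it turns with about 0.1 N m friction and stays where left, the other way it is stuck solid
- carton_center (a point): loose small yellow and orange carton, 34 x 70 mm and 50 mm high, at its centre, 25 mm above the table; it stands about 87 mm from the axle of the stand that is meant, further from the other stand (which has a red tape measure beside it)

How it is judged:
By the outcome, as a careful person would: the job done as asked, in the order asked, and still so for the second after the job is handed in, with the robot touching nothing.
It also fails if it takes over 32 s, if anything falls off the work surface, if the arm or the gripper's body presses on something with over 40 N, if the wrist force passes 120 N, or if a joint passes its speed limit or range.

## Working session

There is one attempt and no reset: what is moved stays moved. The work goes in short steps, Python scripts to look and compute and a shell command to move; the robot and the scene stay as the last step left them, time stands still between calls to the robot, and variables do not carry over. Pictures are saved under pics/ and viewed, at most 10 in all, crops included, and the job is handed in when it is done.

```bash
mkdir -p pics
python3 - <<'E'
from rig import get_state, imaging
import cv2
for n in("top","side"):
    cv2.imwrite(f"pics/{n}0.png",imaging.get_image(n)[:,:,::-1]); p=imaging.camera_params(n); print(p)
s=get_state();print(s)
E
```

```text
{'camera_matrix': array([[383.3172336 ,   0.        , 255.81585461],
       [  0.        , 383.3172336 , 188.03362511],
       [  0.        ,   0.        ,   1.        ]]), 'k1': -0.0922341454445382, 'cam_to_world': array([[-1.18292575e-04, -9.96714158e-01,  8.09992182e-02,
         4.97235239e-01],
       [-9.99528791e-01, -2.36842241e-03, -3.06037149e-02,
         5.12805173e-02],
       [ 3.06949963e-02, -8.09646708e-02, -9.96244217e-01,
         9.41405077e-01],
       [ 0.00000000e+00,  0.00000000e+00,  0.00000000e+00,
         1.00000000e+00]])}
{'camera_matrix': array([[358.31838885,   0.        , 251.70852999],
       [  0.        , 358.31838885, 194.92895675],
       [  0.        ,   0.        ,   1.        ]]), 'k1': -0.07355172931418653, 'cam_to_world': array([[ 0.91609911,  0.27206995, -0.29451715,  0.83483   ],
       [ 0.40084919, -0.60484566,  0.68810003, -0.55611774],
       [ 0.00907392, -0.74842479, -0.6631576 ,  0.65038733],
       [ 0.        ,  0.        ,  0.        ,  1.        ]])}
{'clock': 0.1, 'qpos': array([-1.38101085e+00,  2.76545514e-01,  1.50599821e+00,  2.36706085e-05,
        1.36071672e+00, -1.21005119e-01]), 'qd': array([-0.00056562, -0.0023002 , -0.00300941,  0.00199923, -0.00165633,
        0.0013444 ]), 'effort': array([ 1.22260601e-03, -4.17699301e+01, -2.46404994e+01, -1.69495206e-04,
        5.86476963e-03,  1.05318020e-05]), 'position': array([ 0.17575802, -0.54701938,  0.24952166]), 'ee_rot': array([-8.33798062e-04,  9.87950467e-01,  1.54768144e-01, -1.71058923e-05]), 'contact_force': array([-0.82697298,  0.42219843,  0.03512736]), 'moment': array([-0.01290893,  0.01106702, -0.0519694 ]), 'gripper_force': 0.0, 'width': 0.08564019057784023}
```

View pics/top0.png

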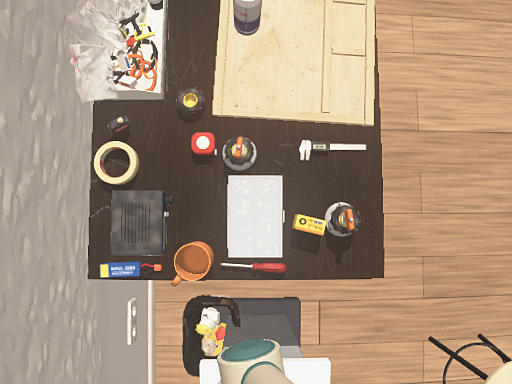

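View pics/side0.png

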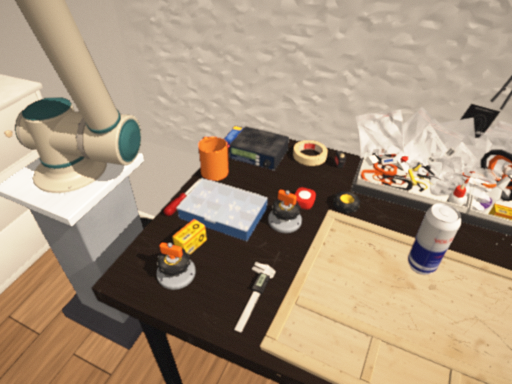

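The top view shows the yellow carton at (309,224), beside the stand at (344,219), so that is the stand meant. The other stand is at (239,152), with the red tape measure at (203,143). In the side view the target nut is at about (172,252).

```bash
cat > h.py <<'E'
import numpy as np, cv2
from rig import get_state, imaging
def rays(n,px):
    p=imaging.camera_params(n);T=p['cam_to_world']
    d=np.array([0,0,0,0.]); K=p['camera_matrix']
    v=(np.asarray(px,float).reshape(-1,2)-K[:2,2])/[K[0,0],K[1,1]]
    u=v.copy()
    for _ in range(20): u=v/(1+p['k1']*(u**2).sum(1,keepdims=True))
    return T[:3,3], np.c_[u,np.ones(len(u))]@T[:3,:3].T
def plane(n,px,z):
    o,d=rays(n,px); return o+d*((z-o[2])/d[:,2:])
def bar(n,roi,z):
    im=imaging.get_image(n); x0,y0,x1,y1=roi
    hsv=cv2.cvtColor(im,cv2.COLOR_RGB2HSV)
    m=np.zeros(im.shape[:2],np.uint8)
    m[y0:y1,x0:x1]=cv2.inRange(hsv,(3,150,90),(17,255,255))[y0:y1,x0:x1]
    ys,xs=np.nonzero(m); P=plane(n,np.c_[xs,ys],z)[:,:2]
    return im,m,P
E
python3 - <<'E'
from h import *
for n,roi in(("top",(330,200,365,240)),("side",(155,235,195,270))):
    im,m,P=bar(n,roi,0.090)
    r=cv2.minAreaRect((P*1000).astype(np.float32)); print(n,len(P),P.mean(0),r)
    w,v=np.linalg.eigh(np.cov(P.T)); print(np.degrees(np.arctan2(v[1,1],v[0,1])))
    x0,y0,x1,y1=roi
    c=im[y0-15:y1+15,x0-45:x1+15].copy(); mm=m[y0-15:y1+15,x0-45:x1+15]
    b=np.hstack([c,cv2.cvtColor(mm,cv2.COLOR_GRAY2RGB)])
    cv2.imwrite(f"pics/{n}c.png",cv2.resize(b[:,:,::-1],None,fx=4,fy=4,interpolation=cv2.INTER_NEAREST)[:600,:800])
# foot and carton
print(plane("top",[[343,219],[309,224]],0.0), plane("top",[[309,224]],.05))
E
```

```text
top 127 [ 0.49780645 -0.18394182] ((497.1605224609375, -183.77430725097656), (45.58843231201172, 17.94937515258789), 7.9951372146606445)
-171.45960137944246
side 271 [ 0.50458316 -0.19393014] ((509.1058654785156, -189.0368194580078), (47.99932098388672, 68.32035827636719), 70.2500228881836)
174.9605990630508
[[ 0.49724713 -0.19392799  0.        ]
 [ 0.48519719 -0.1087013   0.        ]] [[ 0.48583656 -0.10020433  0.05      ]]
```

View pics/topc.png

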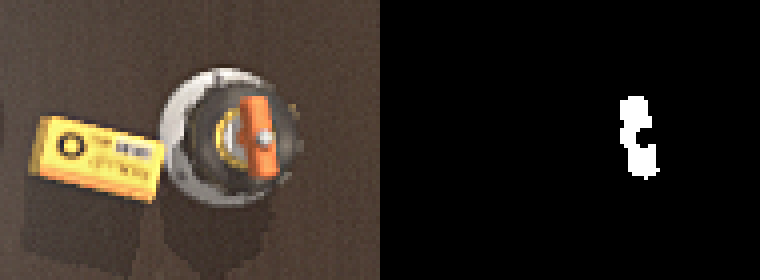

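View pics/sidec.png

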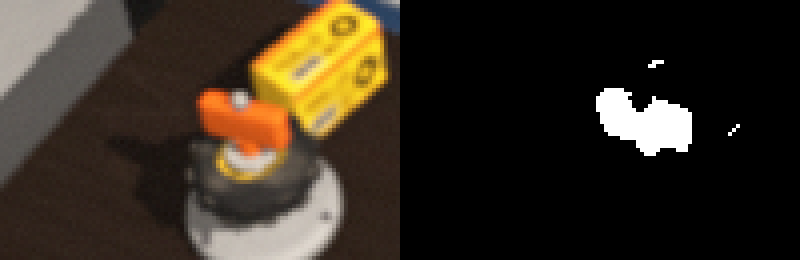

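The crops confirm the bar lies about 8° off the x axis. The axle tip is at top px (351,219.5) and side px (170,244.5). The carton's top stays below the open fingertips.

Run:
```python
from h import *
print(plane("top",[[351,219.2]],.098),plane("side",[[169.8,244.5]],.098))
(a,d),(b,e)=rays("top",[[351,219.2]]),rays("side",[[169.8,244.5]])
s=np.linalg.lstsq(np.c_[d[0],-e[0]],b-a,rcond=None)[0]; print(a+d[0]*s[0],b+e[0]*s[1])
# bar outline using top pixels, looser mask, z .093
im=imaging.get_image("top"); hsv=cv2.cvtColor(im,cv2.COLOR_RGB2HSV)
roi=hsv[195:245,335:370]; m=cv2.inRange(roi,(3,120,60),(18,255,255)); 
ys,xs=np.nonzero(m); P=plane("top",np.c_[xs+335,ys+195],.092)[:,:2]; print(cv2.minAreaRect((P*1000).astype(np.float32)))
```

```text
[[ 0.4967349  -0.18651281  0.098     ]] [[ 0.49937251 -0.18860094  0.098     ]]
[ 0.4967333  -0.18727376  0.09530107] [ 0.49763435 -0.18669667  0.09513783]
((497.0517578125, -182.37490844726562), (46.05647277832031, 20.6921443939209), 7.351261615753174)
```

```bash
python3 -m inch '[{"claw":1,"travel":[0.8,0.9,0],"turn":-0.027},{"claw":1,"travel":[0.8,0.9,0],"turn":-0.054},{"claw":1,"travel":[0.8,0.9,0],"turn":-0.054},{"claw":1,"travel":[0.8,0.9,0],"turn":-0.054},{"claw":1,"travel":[0.8,0.9,0],"turn":-0.054}]' 50
python3 -m inch '[{"claw":1,"travel":[0.8,0.9,0],"turn":0},{"claw":1,"travel":[0.8,0.9,0],"turn":0},{"claw":1,"travel":[0.8,0.9,0],"turn":0},{"claw":1,"travel":[0.8,0.9,0],"turn":0},{"claw":1,"travel":[0.8,0.9,0],"turn":0}]'
python3 -c "
from rig import get_state;s=get_state();print(s['qpos'],s['position'],s['ee_rot'])"
```

```text
clock: 0.75
position: [0.337, -0.3652, 0.2504]
ee_rot: [-0.0, 0.997, 0.071, 0.0]
contact_force: [1.2, -0.4, 0.9]
width: 0.0854
gripper_force: 0.0
clock: 1.25
position: [0.4972, -0.1851, 0.2504]
ee_rot: [-0.0, 0.997, 0.071, 0.0]
contact_force: [0.2, -0.6, -0.4]
width: 0.0856
gripper_force: 0.0
[-4.87916275e-01  2.08638447e-01  1.59751608e+00  4.49492089e-04
  1.33495739e+00  9.40449021e-01] [ 0.49722693 -0.18514665  0.25041261] [-5.77538024e-05  9.97468926e-01  7.11030016e-02  3.19687883e-04]
```

```bash
python3 -m inch '[{"claw":1,"travel":[0,-0.01,-0.25],"turn":0},{"claw":1,"travel":[0,-0.01,-0.5],"turn":0},{"claw":1,"travel":[0,-0.01,-0.7],"turn":0},{"claw":1,"travel":[0,-0.01,-0.82],"turn":0},{"claw":1,"travel":[0,-0.01,-0.82],"turn":0}]'
python3 -m inch '[{"claw":-1,"travel":[0,0,0],"turn":0},{"claw":-1,"travel":[0,0,0],"turn":0},{"claw":-1,"travel":[0,0,0],"turn":0},{"claw":-1,"travel":[0,0,0],"turn":0},{"claw":-1,"travel":[0,0,0],"turn":0}]' 50
python3 -c "
from h import *
s=get_state();print(s['qpos'],s['moment'],s['contact_force'],s['width'],s['gripper_force'])
cv2.imwrite('pics/s1.png',cv2.resize(imaging.get_image('side')[190:310,110:250,::-1],None,fx=4,fy=4))"
```

```text
clock: 1.75
position: [0.4932, -0.188, 0.0829]
ee_rot: [-0.002, 0.997, 0.071, -0.004]
contact_force: [-1.1, 0.3, -0.1]
width: 0.0855
gripper_force: 0.0
clock: 2.25
position: [0.496, -0.1882, 0.0873]
ee_rot: [-0.001, 0.998, 0.07, 0.001]
contact_force: [0.4, 20.6, 11.5]
width: 0.0119
gripper_force: 9.8
[-0.49576289  0.35503378  1.83763134  0.00337693  0.94944134  0.93371263] [ 3.38598601 -0.20444468 -0.07198629] [ 0.4007605  20.60298834 11.54133224] 0.011857752555780957 9.832762498408556
```

View pics/s1.png

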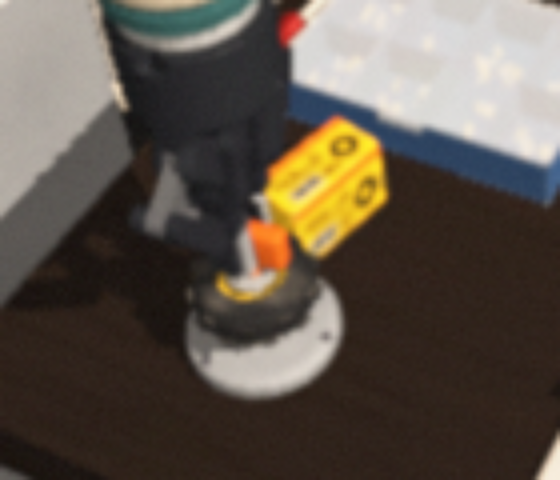

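The nut is held at a 12 mm width and the carton is undisturbed, but there is about 20 N sideways. I'll ease that off by moving +y, then let it settle.

```bash
python3 -m inch '[{"claw":-1,"travel":[0,0.008,0],"turn":0},{"claw":-1,"travel":[0,0.008,0],"turn":0},{"claw":-1,"travel":[0,0.008,0],"turn":0}]' 50
python3 -c "
from rig import get_state
s=get_state();print(s['qpos'],s['moment'],s['ee_rot'])"
```

```text
clock: 2.6
position: [0.496, -0.1876, 0.0875]
ee_rot: [-0.0, 0.998, 0.07, 0.0]
contact_force: [-1.9, 2.1, 5.5]
width: 0.0111
gripper_force: 49.7
[-4.93143629e-01  3.54123979e-01  1.83864798e+00  6.33899745e-04
  9.48056680e-01  9.36513471e-01] [ 0.272293    0.22493539 -0.12721813] [-1.35607516e-05  9.97523903e-01  7.03267390e-02  4.60505363e-04]
```

Good. Next a small test turn anticlockwise (+3.6°).

```bash
python3 -m inch '[{"claw":-1,"travel":[0,0,0],"turn":0.01},{"claw":-1,"travel":[0,0,0],"turn":0.02},{"claw":-1,"travel":[0,0,0],"turn":0.02},{"claw":-1,"travel":[0,0,0],"turn":0.02}]'
python3 -c "
from rig import get_state
s=get_state();print(s['qpos'],s['moment'],s['ee_rot'])"
```

```text
clock: 3.0
position: [0.496, -0.1876, 0.0875]
ee_rot: [-0.0, 0.995, 0.1, 0.001]
contact_force: [-2.1, 1.7, 5.8]
width: 0.0109
gripper_force: 56.9
[-4.93772252e-01  3.54076519e-01  1.83865292e+00  1.74096136e-03
  9.48139899e-01  8.76419678e-01] [ 0.16304727  0.22344899 -1.15023087] [-3.83684736e-04  9.95024317e-01  9.96292019e-02  6.95599054e-04]
```

The moment rose to -1.15 N m, far above the 0.1 N m friction, so that way is stuck. Now clockwise.

```bash
python3 -m inch '[{"claw":-1,"travel":[0,0,0],"turn":-0.02},{"claw":-1,"travel":[0,0,0],"turn":-0.04},{"claw":-1,"travel":[0,0,0],"turn":-0.06},{"claw":-1,"travel":[0,0,0],"turn":-0.06},{"claw":-1,"travel":[0,0,0],"turn":-0.06}]'
python3 -c "
from rig import get_state
s=get_state();print(s['qpos'],s['moment'],s['ee_rot'])"
```

```text
clock: 3.5
position: [0.496, -0.1874, 0.0875]
ee_rot: [-0.0, 1.0, 0.007, 0.0]
contact_force: [-0.8, 2.6, 7.4]
width: 0.0111
gripper_force: 49.7
[-4.93083473e-01  3.54104900e-01  1.83867511e+00  9.84345313e-04
  9.48267406e-01  1.06224977e+00] [ 0.37110802  0.2460063  -0.09036763] [-2.19912233e-04  9.99972171e-01  7.44459901e-03  4.31159738e-04]
```

It gives: the moment is only about 0.1 N m. About 83° more will make a quarter turn.

```bash
python3 -m inch '[{"claw":-1,"travel":[0,0,0],"turn":-0.045},{"claw":-1,"travel":[0,0,0],"turn":-0.09},{"claw":-1,"travel":[0,0,0],"turn":-0.135},{"claw":-1,"travel":[0,0,0],"turn":-0.18},{"claw":-1,"travel":[0,0,0],"turn":-0.225}]'
python3 -m inch '[{"claw":-1,"travel":[0,0,0],"turn":-0.045},{"claw":-1,"travel":[0,0,0],"turn":-0.09},{"claw":-1,"travel":[0,0,0],"turn":-0.135},{"claw":-1,"travel":[0,0,0],"turn":-0.18},{"claw":-1,"travel":[0,0,0],"turn":-0.225}]'
python3 -m inch '[{"claw":-1,"travel":[0,0,0],"turn":-0.01},{"claw":-1,"travel":[0,0,0],"turn":-0.01},{"claw":-1,"travel":[0,0,0],"turn":-0.01}]'
python3 -c "
from rig import get_state
s=get_state();print(s['qpos'],s['moment'],s['ee_rot'])"
```

```text
clock: 4.0
position: [0.4962, -0.1866, 0.0875]
ee_rot: [-0.001, 0.94, -0.342, 0.0]
contact_force: [0.6, 5.4, 5.9]
width: 0.0111
gripper_force: 49.7
clock: 4.5
position: [0.4969, -0.1862, 0.0875]
ee_rot: [-0.002, 0.763, -0.646, 0.0]
contact_force: [1.6, 6.6, 5.1]
width: 0.0109
gripper_force: 49.6
clock: 4.8
position: [0.4969, -0.1862, 0.0875]
ee_rot: [-0.002, 0.755, -0.656, 0.0]
contact_force: [1.3, 5.7, 5.0]
width: 0.0113
gripper_force: 49.6
[-0.49214837  0.35428491  1.83832368  0.00465515  0.94785456  2.50731915] [ 1.02390077 -0.22828598 -0.07780823] [-1.96910430e-03  7.54637576e-01 -6.56138883e-01  1.34126221e-04]
```

```bash
python3 -m inch '[{"claw":1,"travel":[0,0,0],"turn":0},{"claw":1,"travel":[0,0,0],"turn":0},{"claw":1,"travel":[0,0,0],"turn":0},{"claw":1,"travel":[0,0,0],"turn":0},{"claw":1,"travel":[0,0,0],"turn":0}]'
python3 -m inch '[{"claw":1,"travel":[0,0,0.15],"turn":0},{"claw":1,"travel":[0,0,0.4],"turn":0},{"claw":1,"travel":[0,0,0.65],"turn":0},{"claw":1,"travel":[0,0,0.9],"turn":0},{"claw":1,"travel":[0,0,0.9],"turn":0}]'
python3 -m inch '[{"claw":1,"travel":[-0.5,-0.8,0],"turn":0},{"claw":1,"travel":[-0.5,-0.8,0],"turn":0},{"claw":1,"travel":[-0.5,-0.8,0],"turn":0},{"claw":1,"travel":[-0.5,-0.8,0],"turn":0},{"claw":1,"travel":[-0.5,-0.8,0],"turn":0}]'
python3 - <<'E'
from h import *
im=imaging.get_image("top"); hsv=cv2.cvtColor(im,cv2.COLOR_RGB2HSV)
m=cv2.inRange(hsv[195:245,335:370],(3,120,60),(18,255,255))
ys,xs=np.nonzero(m); P=plane("top",np.c_[xs+335,ys+195],.092)[:,:2]; print(cv2.minAreaRect((P*1000).astype(np.float32)))
cv2.imwrite('pics/t2.png',cv2.resize(im[120:270,200:390,::-1],None,fx=4,fy=4))
E
```

```text
clock: 5.3
position: [0.4957, -0.188, 0.0862]
ee_rot: [0.0, 0.755, -0.656, -0.0]
contact_force: [-0.1, -1.1, -0.5]
width: 0.082
gripper_force: 0.0
clock: 5.8
position: [0.4993, -0.1898, 0.2739]
ee_rot: [-0.002, 0.755, -0.655, 0.008]
contact_force: [-0.1, -0.8, -0.5]
width: 0.0854
gripper_force: 0.0
clock: 6.3
position: [0.3932, -0.3518, 0.2653]
ee_rot: [0.001, 0.753, -0.658, -0.0]
contact_force: [0.0, 1.1, 0.4]
width: 0.0857
gripper_force: 0.0
((492.8432922363281, -185.4609375), (23.641685485839844, 49.53340530395508), 7.778322219848633)
```

View pics/t2.png

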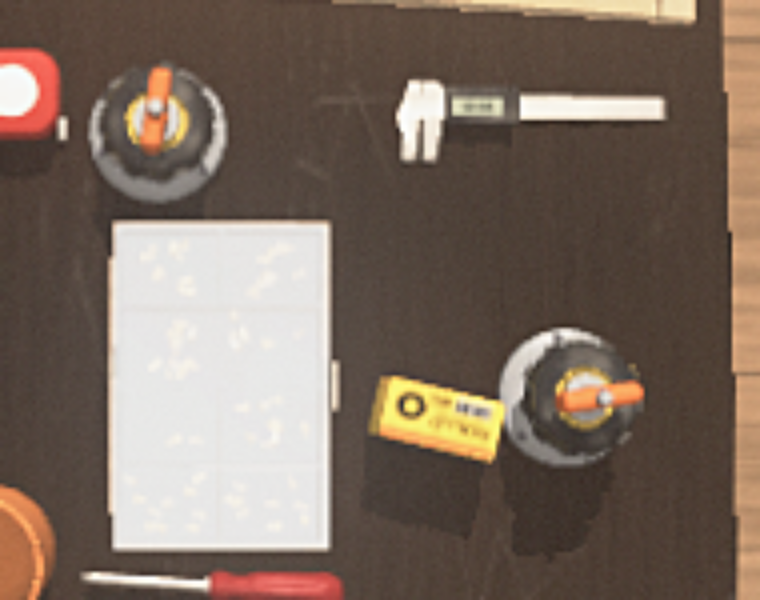

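The target nut, at crop px (600,397), has turned about 90°. The carton at (435,420) hasn't moved, and the other nut at (155,108) is untouched. The robot is clear of everything.

```bash
python3 -c "
from rig import ticket;print(ticket.sign_off())"
```

```text
the job is handed in; nothing more can be done
None
```

I loosened the wing nut beside the yellow carton by about 90° clockwise (anticlockwise was stuck solid, so this is the left-hand thread) and let go of it, with the carton and the other nut left as they were, and handed the job in.

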